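Set up the fittings bench for eyelets

ROBOT

A 7-joint arm with a two-finger parallel gripper is mounted at the origin on the work surface. World frame = base frame: x ahead of the robot, y to its left, z up, the work surface at z = 0. Lengths are in m, angles in degrees, forces in N, time in s.
With the tool pointing down it reaches from about 0.4 to 0.9 m from the base axis. Payload 5.6 kg.
Tool frame: the origin (TCP) lies at the very end of the fingers, on their centre line; the grasp point (between the pads) lies 19 mm behind it; z points along the fingers, y is the direction in which the jaws open and shut (so a half turn about z gives the same grasp; the last joint's range is limited). The gripper opens to 92 mm and grips with 3 to 60 N. Pads are 20 mm wide; open, the fingers measure 128 mm over their backs; the gripper's body (75 mm by 189 mm) begins 69 mm behind the grasp point.
Start: joints at [-70.818, 26.786, -0.665, 91.828, 0.344, 61.387, -3.226], TCP at [0.24, 0.604, 0.215] pointing down, gripper open.
Joint ranges: [-144.91, 144.91], [-17.63, 115.5], [-89.93, 88.59], [15.96, 139.68], [-74.01, 254.01], [8.47, 105.57], [-167.45, 167.45]. Speed limits (degrees/s): [147.25, 147.25, 180, 180, 180, 180, 180].

INTERFACE

Orientations are given as a 3x3 rotation matrix whose columns are the frame's x, y, z axes.
In Python, from station import robot gives the robot as it stands.
- The arm moves only by the tool servo_tool, never from a script. Its argument "plan" is a list of rows, each a list of 4 numbers: the shift along the tool's x, y, z in cm, then the turn about the tool's z in rad. A call has 1 to 5 rows; each row is the pose to reach, as a shift and turn from the pose commanded when the call began, along the tool's axes at that moment; what a row does not reach only later rows make up. A row lasts 1/10 s, in which the tool goes at most 50 mm and 8.59 degrees, less where a joint would pass 70% of its speed; a pose out of reach is approached as far as the arm can. A call with a gripper value outside its range is refused whole. "gripper" is the opening, from 0 (shut) to 1 (fully open), set as the call begins (left out, the last holds). The fingers move at their own pace and stop on an object; the grip force is fixed at half the most. Time passes only in rows, so rows that repeat a pose let the fingers close. It gives the time, the measured TCP pose, the force and the opening at its end, in the units of the state.
- robot.get_obs(): the state, without advancing time (a new reading comes with each control period).
- robot.snapshot(name): name is "scene" or "top" or "wrist"; returns a dict with "image" (420x560x3 uint8, red, green, blue), "intrinsics" (3x3 intrinsics, pixels), "D" ([k1, k2, p1, p2, k3] as OpenCV has them; the pictures are not rectified), "R" (3x3) and "t" (3): a world point X has camera coordinates R X + t; the wrist camera has in their place "T_tool_cam" (4x4, takes a point from camera to tool coordinates, whose origin is the TCP and whose axes are the flange's). Camera axes: x right, y down, z forward; pixel columns grow to the right and rows downward; lengths in m; the calibration is good to about 2 mm. A picture is of the moment at which its call begins: read the wrist's pose just before it. There is no depth.
- robot.finish_job(): hands the job in, once; it reports no verdict.
The state is a dict: "time": time; "qpos": joint angles; "dq": joint speeds; "joint_efforts": joint torques, N m; "position": TCP position; "eef_rot": TCP orientation; "wrist_force": force on the tool from outside, world axes, zero at the start; "moment": the same for the moment, N m; "grip_width": finger opening in m.
Only numpy, scipy, OpenCV 4.12 (cv2) and the standard library are available. Lean on these libraries where they do the work, as an engineer would, in place of code of your own. Each camera call takes 0.05 s, during which the arm holds its last target. There are 200 camera calls.

TASK

Set this upholstery bench up for eyelets: turn the selector's pointer lever until it clicks in at the ring-shaped sample, and slide the stop block along its rail until its nose stands at the black line of the index plate. Only once the stop is there, swing its clamp lever fully closed, without shifting the stop; leave the screwdriver and the spool where they are.

Things in the scene. Friction and masses are not known exactly. Their poses are not given: they have to be found in the camera images.
- dial: the fittings selector: fixed blue round housing, 236 mm across, 30 mm high, with a dark chute on one side. Origin: on the table under its centre, on the selector's axis. Its x axis points away from the chute, z up. It stands left or right of the robot's centre line, turned by up to 0.3 rad
- selector (a joint): angle of the pointer lever about the dial's vertical axis, rad, counter-clockwise from above; 0 = parked, pointing along the dial's +x. It rests in sprung detents at -1.571, -0.785, 0, 0.785 and 1.571; about 0.1 N m takes it over the hump half way to the next, then it snaps in. End stops at +-1.66
- lever_end (a point): middle of the lever's long end, 52 mm from the axis, 57 mm above the table; its x axis is the pointing direction. The lever is a black upright bar 16 mm wide on a hub 60 mm across (30 to 42 mm above the table); it reaches 60 mm from the axis on the pointing side (white line on top), 26 mm on the other, its flat sides 42 to 72 mm above the table
- pointed_at (a point): the point straight ahead of the lever, 92 mm from the axis, where the sample lies that the lever points at
- sample_ring: sample of an eyelet: flat steel ring, 36 mm across, 20 mm hole, 6 mm high, fixed on the dial's top 92 mm from its axis in line with one of the detents (which of the four varies). Origin: centre of its underside
- sample_dome: sample of a domed button, steel, 34 mm across, 10.5 mm high, fixed on the dial's top at another detent. Origin: centre of its underside
- sample_square: sample of a square plate, steel, 28 x 28 x 6 mm, fixed on the dial at another detent. Origin: centre of its underside
- sample_bar: sample of a flat oblong bar, steel, 36 x 10 x 6 mm, fixed on the dial at another detent. Origin: centre of its underside. No sample lies at the parked position
- rail: the edge stop's rail: a fixed aluminium bar 300 mm long along its own y, 64 mm wide, 20 mm high (end feet 24 mm high, 84 mm wide). Origin: centre of its underside, on the table
- stop (a joint): position of the grey stop block along the rail's +y, m, 0 to 0.16; at 0 the block's centre is at y = -0.085 in the rail's frame. It slides with about 6 N of friction when the clamp is open. Block: 64 mm across the rail, 60 mm along it, 21 to 61 mm above the table; on its +y face a steel plate, outer face 33 mm from the centre
- stop_nose (a point): tip of the pointed nose on the block's far (+x) side, 60 mm from the block's centre, 28 mm above the table: it must stand at the line of the index plate
- stop_back (a point): centre of the block's -y face, 30 mm behind the block's centre, 41 mm above the table
- clamp (a joint): angle of the clamp lever on top of the block, rad, clockwise from above: 0 to 0.25 open (pointing to the rail's -x, the robot's side), 1.5 fully closed against its stop (pointing along the rail's +y). Axis: vertical through the block's centre. A few N at its tip close it; it stays where it is left. Closed, it locks the block to the rail
- clamp_tip (a point): middle of the round end of the clamp lever, 68 mm from its axis, 79 mm above the table. The round end is 22 mm across, 69 to 91 mm above the table; the bar is black, 13 mm wide, 73 to 85 mm above the table
- mark: the index plate: a small steel plate 20 mm wide (along the rail) and 36 mm long, standing out from the rail's far (+x) side, its top 18 mm above the table with a black line along its middle. Its axes are parallel to the rail's; origin on the table at the rail's side, in line with the black line
- mark_line (a point): a point on the black line, right under the nose when the stop is set
- screwdriver: a screwdriver lying flat between the two devices, 190 mm long
- spool: a wooden spool standing up, 90 mm across, 80 mm high, at the far side

How it is judged:
By the outcome, as a careful person would: the job done as asked, in the order asked, and still so for the second after the job is handed in, with the robot touching nothing.
It also fails if it takes over 64 s, if anything falls off the work surface, if the arm or the gripper's body presses on something with over 40 N, if the wrist force passes 120 N, or if a joint passes its speed limit or range.

## Working session

There is one attempt and no reset: what is moved stays moved. The work goes in short steps, Python scripts to look and compute and a tool call to move; the robot and the scene stay as the last step left them, time stands still between calls to the robot, and variables do not carry over. Pictures are saved under pics/ and viewed, about 8 in all and at most 12, crops included, and the job is handed in when it is done.

Besides the shell and the picture viewer there is one more tool, called after ">>>" in YAML: its name, and indented under it one key for each argument. servo_tool: Moves the arm, as the interface text tells. Its arguments: {"type":"object","properties":{"plan":{"type":"array","items":{"type":"array","items":{"type":"number"}}},"gripper":{"type":"number"}},"required":["plan"]}

```bash
mkdir -p pics
cat > h.py <<'E'
import numpy as np, cv2
from station import robot
def save(n,f):
    s=robot.snapshot(n); cv2.imwrite(f'pics/{f}.png',s['image'][:,:,::-1]); np.save(f'pics/{f}.npy',s,allow_pickle=True); return s
def cam(s,o=None):
    if 'R' in s: return np.array(s['R']),np.array(s['t'])
    T=np.array(s['T_tool_cam']); W=np.eye(4); W[:3,:3]=o['eef_rot']; W[:3,3]=o['position']
    M=np.linalg.inv(W@T); return M[:3,:3],M[:3,3]
def ray(s,px,o=None):
    R,t=cam(s,o); p=cv2.undistortPoints(np.array(px,float).reshape(-1,1,2),np.array(s['intrinsics']),np.array(s['D'])).reshape(-1,2)
    d=np.c_[p,np.ones(len(p))]@R; return -R.T@t,d
def onz(s,px,z,o=None):
    c,d=ray(s,px,o); return c+d*((z-c[2])/d[:,2])[:,None]
def tri(s1,p1,s2,p2,o1=None,o2=None):
    c1,a=ray(s1,[p1],o1);c2,b=ray(s2,[p2],o2);a=a[0];b=b[0]
    k=np.linalg.lstsq(np.c_[a,-b],c2-c1,rcond=None)[0]; P=c1+a*k[0];Q=c2+b*k[1]; return (P+Q)/2,np.linalg.norm(P-Q)
def proj(s,X,o=None):
    R,t=cam(s,o); return cv2.projectPoints(np.array(X,float).reshape(-1,1,3),cv2.Rodrigues(R)[0],t,np.array(s['intrinsics']),np.array(s['D']))[0].reshape(-1,2)
def load(f): return np.load(f'pics/{f}.npy',allow_pickle=True).item()
E
python3 - <<'E'
from h import *
a=save('scene','s0');b=save('top','t0')
for s in(a,b): R,t=cam(s); print(-R.T@t, np.array(s['intrinsics'])[0,0])
o=robot.get_obs(); print(o['position'],np.round(o['eef_rot'],3),o['grip_width'],o['time'])
E
```

```text
[1.51451354 0.43181242 0.79146368] 512.0832492049523
[0.44554204 0.0051585  0.89939206] 416.957219074791
[0.23967279 0.60366244 0.2137639 ] [[-0.929  0.369 -0.   ]
 [ 0.369  0.929 -0.001]
 [-0.    -0.001 -1.   ]] 0.09224534453746745 0.1
```

```bash
ls; ls pics
```

```text
h.py
pics
s0.npy
s0.png
t0.npy
t0.png
```

View pics/s0.png

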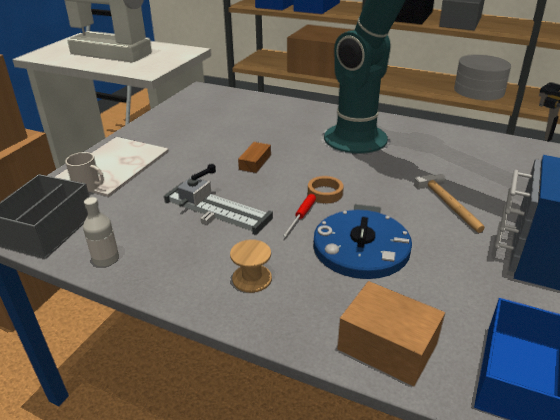

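View pics/t0.png

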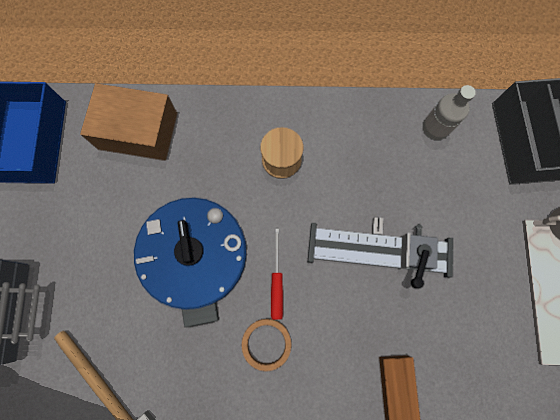

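Top view: dial centre about (189,252), ring at (232,242), 90° clockwise of the parked pointer; dome (215,215). Rail runs (312,243)–(449,257), mark (377,226), block near (424,250), clamp tip (418,284). +y is to the left.

Run:
```python
from h import *
t=load('t0');s=load('s0')
def blue(s,roi):
    h=cv2.cvtColor(s['image'],cv2.COLOR_RGB2HSV); m=cv2.inRange(h,(95,120,50),(125,255,255)); k=np.zeros_like(m);x0,y0,x1,y1=roi;k[y0:y1,x0:x1]=m[y0:y1,x0:x1];return k
m=blue(t,(125,185,255,320)); c=max(cv2.findContours(m,0,1)[0],key=cv2.contourArea)
e=cv2.fitEllipse(c.astype(np.float32)); print('top ell',e)
print('dial c z.03',onz(t,[e[0]],.03), 'diam', e[1][0]/417*.87)
def p(n,a,b): print(n,tri(t,a,s,b))
p('ring',(232,242),(325,230)); p('dome',(215,215),(332,249)); p('square',(153,227),(388,255)); p('spool',(282,140),(251,252))
p('clamptip',(418,284),(209,169)); 
for n,q,z in [('ring',(232,242),.036),('dome',(215,215),.04),('sq',(153,227),.036),('bar',(145,260),.036),('chute',(200,316),.02),('footL',(312,243),.024),('footR',(449,257),.024),('mark',(377,226),.018),('tip',(418,284),.09),('axis',(424,250),.085),('lever far',(183,222),.072),('tooth',(278,230),.005),('handle end',(277,318),.02),('ringw',(267,345),.01)]: print(n,onz(t,[q],z)[0].round(4))
for f,(x0,y0,x1,y1) in {'t0':(300,205,460,300),'s0':(150,150,290,240)}.items():
    i=load(f)['image'][y0:y1,x0:x1,::-1]; cv2.imwrite(f'pics/{f}c.png',cv2.resize(i,None,fx=5,fy=5,interpolation=cv2.INTER_CUBIC))
a=cv2.imread('pics/t0c.png');b=cv2.imread('pics/s0c.png')
b=cv2.resize(b,(a.shape[1],int(b.shape[0]*a.shape[1]/b.shape[1])));i=np.vstack([a,b]);print(i.shape);cv2.imwrite('pics/c0.png',cv2.resize(i,(int(i.shape[1]*.6),int(i.shape[0]*.6))))
```

```text
top ell ((189.45350646972656, 253.10633850097656), (108.4189453125, 112.96891784667969), 52.61847686767578)
dial c z.03 [[0.54474783 0.1904404  0.03      ]] diam 0.22619779957284175
ring (array([0.56857375, 0.10266754, 0.03419968]), np.float64(0.0012002451844171124))
dome (array([0.62627588, 0.14181673, 0.03066771]), np.float64(0.0019311567228105858))
square (array([0.59825164, 0.26894292, 0.03460081]), np.float64(0.0011922713727260282))
spool (array([0.77382958, 0.00476241, 0.08733644]), np.float64(0.008749863408906796))
clamptip (array([ 0.48651875, -0.27103983,  0.07359019]), np.float64(0.0041809902943821175))
ring [0.5685 0.1019 0.036 ]
dome [0.6247 0.1395 0.04  ]
sq [0.5978 0.2691 0.036 ]
bar [0.5285 0.2801 0.036 ]
chute [0.4176 0.1632 0.02  ]
footL [ 0.5706 -0.0659  0.024 ]
footR [ 0.545  -0.3542  0.024 ]
mark [ 0.6102 -0.2063  0.018 ]
tip [ 0.4849 -0.2636  0.09  ]
axis [ 0.5511 -0.2809  0.085 ]
lever far [0.6026 0.1984 0.072 ]
tooth [0.6007 0.0064 0.005 ]
handle end [0.4158 0.0058 0.02  ]
ringw [0.3619 0.0254 0.01  ]
(989, 800, 3)
```

View pics/c0.png

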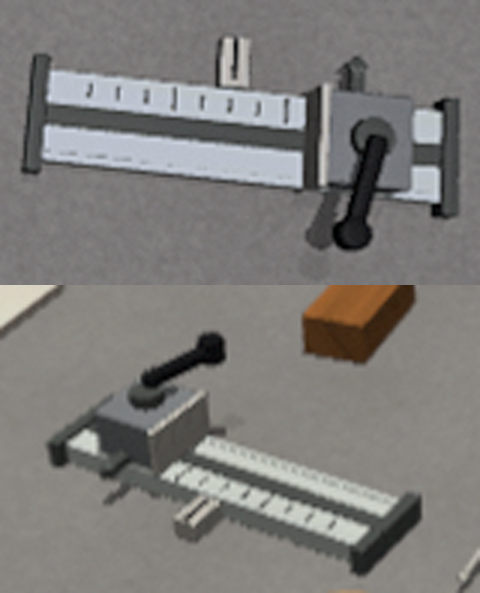

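>>> servo_tool:
  plan:
    - [0, 0, 0, -0.15]
    - [0, 0, 0, -0.3]
    - [0, 0, 0, -0.45]
    - [0, 0, 0, -0.6]
  gripper: 0.5

```text
time: 0.5
position: [0.2397, 0.6038, 0.214]
eef_rot: [[-0.974, -0.226, -0.0], [-0.226, 0.974, -0.001], [0.001, -0.001, -1.0]]
wrist_force: [-0.6, 0.2, 0.8]
grip_width: 0.062
```

>>> servo_tool:
  plan:
    - [-2, -4.5, 0, 0]
    - [-4, -9, 0, 0]
    - [-6, -13.5, 0, 0]
    - [-8, -18, 0, 0]
    - [-10, -22.5, 0, 0]

```text
time: 1.0
position: [0.3877, 0.4048, 0.2143]
eef_rot: [[-0.975, -0.22, -0.0], [-0.22, 0.975, -0.0], [0.0, -0.0, -1.0]]
wrist_force: [0.3, 0.3, -0.1]
grip_width: 0.046
```

>>> servo_tool:
  plan:
    - [-2, -4.5, 0, 0]
    - [-4, -9, 0, 0]
    - [-6, -13.5, 0, 0]
    - [-8, -18, 0, 0]
    - [-10, -22.5, 0, 0]

```text
time: 1.5
position: [0.5347, 0.2074, 0.2145]
eef_rot: [[-0.975, -0.22, -0.0], [-0.22, 0.975, -0.0], [0.0, -0.0, -1.0]]
wrist_force: [1.1, 0.7, -0.1]
grip_width: 0.0457
```

>>> servo_tool:
  plan:
    - [-0.5, -2.2, 0, 0]
    - [-0.5, -2.2, 0, 0]

```text
time: 1.7
position: [0.5455, 0.184, 0.2141]
eef_rot: [[-0.977, -0.213, 0.0], [-0.213, 0.977, -0.002], [0.0, -0.002, -1.0]]
wrist_force: [0.3, 0.3, -0.3]
grip_width: 0.0462
```

Run:
```python
from h import *
o=robot.get_obs(); w=save('wrist','w1'); np.save('pics/o1.npy',o,allow_pickle=True)
print(o['position'],o['qpos'],o['time'])
i=w['image'][:,:,::-1].copy()
for X in [(.5465,.1905,.072),(.5685,.1019,.036),(.597,.202,.072)]:
    u=proj(w,X,o)[0]; print(u); cv2.circle(i,tuple(int(v) for v in u),4,(0,0,255),1)
cv2.imwrite('pics/w1m.png',i)
```

```text
[0.54549564 0.1840263  0.2141488 ] [-24.28836025  19.60535098   2.80414934 102.72188021  -0.97628937
  57.74135767  81.1717154 ] 1.7
[285.80338737 203.916938  ]
[211.01855242 198.21746986]
[285.98236034 247.0835475 ]
```

View pics/w1m.png

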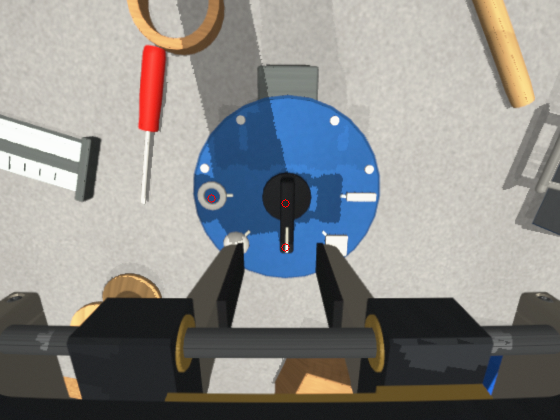

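Run:
```python
from h import *
o=np.load('pics/o1.npy',allow_pickle=True).item(); w=load('w1')
h=cv2.cvtColor(w['image'],cv2.COLOR_RGB2HSV); m=cv2.inRange(h,(95,120,30),(125,255,255));m[255:]=0;m[:,:185]=0;m[:,390:]=0
c=max(cv2.findContours(m,0,1)[0],key=cv2.contourArea); c=cv2.convexHull(c).reshape(-1,2); c=c[c[:,1]<250]
e=cv2.fitEllipse(c.astype(np.float32));print(e,onz(w,[e[0]],.03,o))
k=onz(w,[(287,196),(287,200.7)],.042,o);print(k)
print('ring,bar',onz(w,[(212,195),(361,197)],.036,o), 'lever', onz(w,[(287,180),(287,252)],.072,o))
a=o['eef_rot'];print((np.array([.5465,.1905,.1])-o['position'])@a)
```

```text
((286.1466979980469, 186.1774139404297), (182.0914306640625, 185.1365203857422), 83.56523895263672) [[0.53542238 0.18921004 0.03      ]]
[[0.54451578 0.19206688 0.042     ]
 [0.55021378 0.19334679 0.042     ]]
ring,bar [[0.56421453 0.10248504 0.036     ]
 [0.52780417 0.28147586 0.036     ]] lever [[0.5200991  0.18592626 0.072     ]
 [0.60281015 0.20451362 0.072     ]]
[-0.00240761  0.00635127  0.1141347 ]
```

>>> servo_tool:
  plan:
    - [-0.1, 0.5, 4, 0]
    - [-0.1, 0.5, 8, 0]
    - [-0.1, 0.5, 12, 0]
    - [-0.1, 0.5, 12.4, 0]
    - [-0.1, 0.5, 12.4, 0]

```text
time: 2.25
position: [0.5425, 0.1953, 0.0902]
eef_rot: [[-0.975, -0.222, -0.002], [-0.222, 0.975, -0.0], [0.002, 0.0, -1.0]]
wrist_force: [-0.6, 0.6, 0.8]
grip_width: 0.0459
```

>>> servo_tool:
  plan:
    - [-0.2, -0.4, 1, 0]
    - [-0.2, -0.4, 2.5, 0]
    - [-0.2, -0.4, 4, 0]
    - [-0.2, -0.4, 4.2, 0]
    - [-0.2, -0.4, 4.2, 0]

```text
time: 2.75
position: [0.546, 0.1904, 0.0479]
eef_rot: [[-0.975, -0.22, -0.001], [-0.22, 0.975, -0.0], [0.001, -0.0, -1.0]]
wrist_force: [-0.3, -0.3, -0.1]
grip_width: 0.0459
```

>>> servo_tool:
  plan:
    - [0, 0, 0, 0]
    - [0, 0, 0, 0]
    - [0, 0, 0, 0]
    - [0, 0, 0, 0]
  gripper: 0.22

```text
time: 3.15
position: [0.5467, 0.1907, 0.049]
eef_rot: [[-0.975, -0.22, 0.001], [-0.22, 0.975, 0.0], [-0.001, 0.0, -1.0]]
wrist_force: [0.4, 0.4, 0.1]
grip_width: 0.0205
```

>>> servo_tool:
  plan:
    - [0, 0, 0, 0.13]
    - [0, 0, 0, 0.26]
    - [0, 0, 0, 0.39]
    - [0, 0, 0, 0.52]
    - [0, 0, 0, 0.65]

```text
time: 3.65
position: [0.5455, 0.1929, 0.0488]
eef_rot: [[-0.908, 0.418, -0.001], [0.418, 0.908, 0.002], [0.002, 0.002, -1.0]]
wrist_force: [-1.2, 2.8, -0.1]
grip_width: 0.0202
```

>>> servo_tool:
  plan:
    - [0, 0, 0, 0.13]
    - [0, 0, 0, 0.26]
    - [0, 0, 0, 0.39]
    - [0, 0, 0, 0.52]
    - [0, 0, 0, 0.65]

```text
time: 4.15
position: [0.5469, 0.1939, 0.0491]
eef_rot: [[-0.471, 0.882, 0.002], [0.882, 0.471, 0.004], [0.002, 0.003, -1.0]]
wrist_force: [2.0, 5.2, -1.7]
grip_width: 0.0209
```

>>> servo_tool:
  plan:
    - [0, 0, 0, 0.1]
    - [0, 0, 0, 0.2]
    - [0, 0, 0, 0.27]
    - [0, 0, 0, 0.27]

```text
time: 4.55
position: [0.5465, 0.1909, 0.0487]
eef_rot: [[-0.221, 0.975, 0.0], [0.975, 0.221, 0.0], [-0.0, 0.0, -1.0]]
wrist_force: [0.1, 0.3, -0.2]
grip_width: 0.0202
```

>>> servo_tool:
  plan:
    - [0, 0, 0, 0]
    - [0, 0, 0, 0]
    - [0, 0, 0, 0]
  gripper: 0.5

```text
time: 4.85
position: [0.5465, 0.1905, 0.0487]
eef_rot: [[-0.222, 0.975, 0.0], [0.975, 0.222, 0.0], [0.0, 0.0, -1.0]]
wrist_force: [-0.1, 0.2, -0.3]
grip_width: 0.0422
```

>>> servo_tool:
  plan:
    - [0, 0, -3, 0]
    - [0, 0, -7, 0]
    - [0, 0, -11, 0]
    - [0, 0, -13, 0]
    - [0, 0, -13, 0]

```text
time: 5.35
position: [0.5485, 0.1911, 0.1819]
eef_rot: [[-0.221, 0.975, 0.006], [0.975, 0.221, 0.003], [0.002, 0.006, -1.0]]
wrist_force: [0.1, 0.5, 0.1]
grip_width: 0.0461
```

Run:
```python
from h import *
o=robot.get_obs(); w=save('wrist','w2'); np.save('pics/o2.npy',o,allow_pickle=True);t=save('top','t2')
i=np.hstack([cv2.resize(w['image'][:,:,::-1],(400,300)),cv2.resize(t['image'][170:350,100:340,::-1],(400,300))]);cv2.imwrite('pics/m2.png',i)
```

```text
(no output)
```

View pics/m2.png

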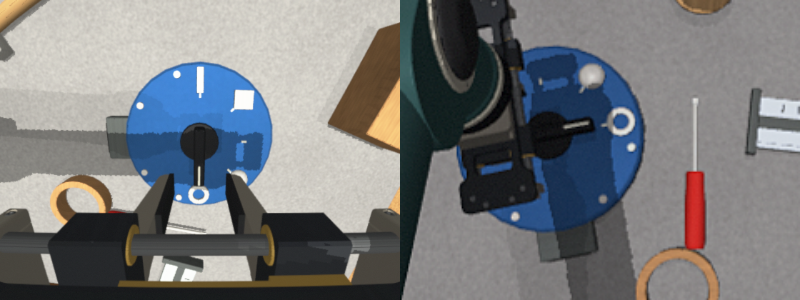

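Lever now points at the ring with the detent holding it. On to the rail.

>>> servo_tool:
  plan:
    - [-4.8, -1, -1, 0.15]
    - [-9.6, -2, -2, 0.3]
    - [-14.4, -3, -3, 0.45]
    - [-19.2, -4, -3, 0.6]
    - [-24, -5, -3, 0.75]
  gripper: 1

```text
time: 5.95
position: [0.5497, -0.0562, 0.2073]
eef_rot: [[0.508, 0.861, -0.002], [0.861, -0.508, -0.0], [-0.001, -0.002, -1.0]]
wrist_force: [1.1, 0.6, -1.0]
grip_width: 0.0835
```

>>> servo_tool:
  plan:
    - [-3.3, 2, 0, 0.15]
    - [-6.6, 4, 0, 0.3]
    - [-9.9, 6, 0, 0.45]
    - [-13.2, 8, 0, 0.6]
    - [-16.6, 10.2, 0, 0.75]

```text
time: 6.45
position: [0.5544, -0.2501, 0.2066]
eef_rot: [[0.959, 0.284, -0.003], [0.284, -0.959, 0.001], [-0.003, -0.002, -1.0]]
wrist_force: [1.2, 0.6, 1.2]
grip_width: 0.0917
```

>>> servo_tool:
  plan:
    - [0, 0, 0, 0.13]
    - [0, 0, 0, 0.26]
    - [0, 0, 0, 0.38]
    - [0, 0, 0, 0.38]
    - [0, 0, 0, 0.38]

```text
time: 6.95
position: [0.5548, -0.2491, 0.2072]
eef_rot: [[0.997, -0.083, -0.002], [-0.083, -0.997, -0.0], [-0.002, 0.0, -1.0]]
wrist_force: [0.1, 0.2, 0.2]
grip_width: 0.092
```

Run:
```python
from h import *
o=robot.get_obs(); w=save('wrist','w3'); np.save('pics/o3.npy',o,allow_pickle=True)
print(o['position'],o['eef_rot'].round(3) if hasattr(o['eef_rot'],'round') else o['eef_rot'],o['qpos'],o['time'])
cv2.imwrite('pics/w3.png',w['image'][:,:,::-1])
```

```text
[ 0.55481755 -0.24905807  0.20722731] [[ 0.997 -0.083 -0.002]
 [-0.083 -0.997 -0.   ]
 [-0.002  0.    -1.   ]] [-20.97859124  33.56453631  59.68020998 101.02166208 -31.85636638
  64.41382387 -45.73366999] 6.95
```

View pics/w3.png

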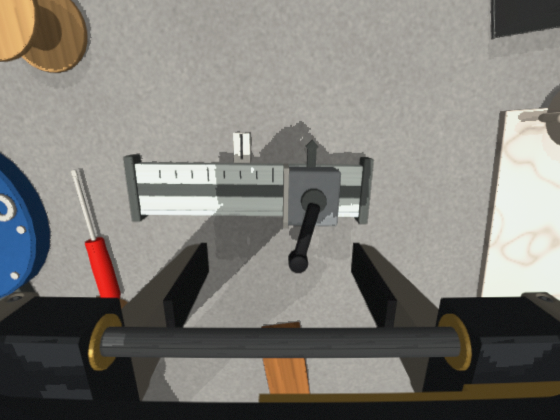

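View: nose tip (311,143), mark line (242,145), block top corners (287,169)–(338,225), clamp tip (298,263), feet at (132,188) and (365,190).

Run:
```python
from h import *
o=np.load('pics/o3.npy',allow_pickle=True).item(); w=load('w3'); t=load('t0')
f=onz(w,[(124,156),(138,221),(372,158),(365,223)],.024,o); print('feet',f.round(4)); 
a=(f[0]+f[1])/2;b=(f[2]+f[3])/2; d=a-b; print('len',np.linalg.norm(d)); y=d/np.linalg.norm(d); x=np.array([y[1],-y[0],0]); c=(a+b)/2; print('y',y,'c',c)
L=lambda P:np.round([(P-c)@x,(P-c)@y,P[2]],4)
mk=onz(w,[(242,145)],.018,o)[0]; ns=onz(w,[(311,143)],.028,o)[0]
k=onz(w,[(287,169),(338,169),(338,225),(287,225)],.061,o); kc=k.mean(0); ct=onz(w,[(298,263)],.091,o)[0]
for n,P in [('mark',mk),('nose',ns),('blk',kc),('k0',k[0]),('k2',k[2]),('ctip',ct)]: print(n,P.round(4),L(P))
for n,p,q in [('nose',(311,143),(418.3,226)),('mark',(242,145),(378.3,224.3)),('ctip',(298,263),(418,283)),('blkRnear',(338,225),(436.5,268))]: P,e=tri(w,p,t,q,o,None); print(n,P.round(4),round(e,4),L(P))
```

```text
feet [[ 0.6133 -0.067   0.024 ]
 [ 0.5306 -0.0656  0.024 ]
 [ 0.5854 -0.3638  0.024 ]
 [ 0.5033 -0.3554  0.024 ]]
len 0.29455414682815795
y [0.09362364 0.99560766 0.        ] c [ 0.55815567 -0.21295989  0.024     ]
mark [ 0.6132 -0.2096  0.018 ] [0.0545 0.0085 0.018 ]
nose [ 0.6093 -0.2913  0.028 ] [ 0.0582 -0.0732  0.028 ]
blk [ 0.552  -0.2865  0.061 ] [ 0.0008 -0.0738  0.061 ]
k0 [ 0.5865 -0.2606  0.061 ] [ 0.0326 -0.0448  0.061 ]
k2 [ 0.5174 -0.314   0.061 ] [-0.0311 -0.1044  0.061 ]
ctip [ 0.4887 -0.2643  0.091 ] [-0.0644 -0.0576  0.091 ]
nose [ 0.6093 -0.2912  0.0299] 0.0002 [ 0.0583 -0.0731  0.0299]
mark [ 0.6136 -0.2094  0.0184] 0.0008 [0.0548 0.0087 0.0184]
ctip [ 0.4869 -0.2644  0.0876] 0.0001 [-0.0661 -0.0579  0.0876]
blkRnear [ 0.518  -0.313   0.0614] 0.0019 [-0.0306 -0.1034  0.0614]
```

>>> servo_tool:
  plan:
    - [0, 1.8, 2, 0.01]
    - [0, 3.6, 5, 0.01]
    - [0, 3.6, 8.5, 0.01]
    - [0, 3.6, 10, 0.01]
    - [0, 3.6, 10, 0.01]

```text
time: 7.5
position: [0.5512, -0.2841, 0.1066]
eef_rot: [[0.995, -0.095, -0.004], [-0.095, -0.995, 0.002], [-0.004, -0.002, -1.0]]
wrist_force: [0.2, 0.1, 0.2]
grip_width: 0.0919
```

>>> servo_tool:
  plan:
    - [0, 0.1, 2, 0]
    - [0, 0.1, 4, 0]
    - [0, 0.1, 6, 0]
    - [0, 0.1, 7.4, 0]
    - [0, 0.1, 7.4, 0]

```text
time: 8.0
position: [0.5509, -0.2853, 0.0321]
eef_rot: [[0.995, -0.096, -0.004], [-0.096, -0.995, 0.002], [-0.004, -0.001, -1.0]]
wrist_force: [-0.4, -0.1, -0.3]
grip_width: 0.0916
```

>>> servo_tool:
  plan:
    - [0, 0, 0, 0]
    - [0, 0, 0, 0]
    - [0, 0, 0, 0]
    - [0, 0, 0, 0]
    - [0, 0, 0, 0]
  gripper: 0.62

```text
time: 8.5
position: [0.5529, -0.2851, 0.0353]
eef_rot: [[0.995, -0.095, 0.001], [-0.095, -0.995, 0.002], [0.001, -0.002, -1.0]]
wrist_force: [-1.7, 4.1, 5.1]
grip_width: 0.063
```

>>> servo_tool:
  plan:
    - [0, -1, 0, 0]
    - [0, -2, 0, 0]
    - [0, -3, 0, 0]
    - [0, -4, 0, 0]
    - [0, -5, 0, 0]

```text
time: 9.0
position: [0.5573, -0.2389, 0.0352]
eef_rot: [[0.995, -0.098, 0.002], [-0.098, -0.995, -0.005], [0.002, 0.004, -1.0]]
wrist_force: [1.1, -7.8, -1.4]
grip_width: 0.063
```

>>> servo_tool:
  plan:
    - [0, -1, 0, 0]
    - [0, -2, 0, 0]
    - [0, -2.8, 0, 0]
    - [0, -2.9, 0, 0]
    - [0, -2.9, 0, 0]

```text
time: 9.5
position: [0.5601, -0.2088, 0.0352]
eef_rot: [[0.995, -0.097, 0.001], [-0.097, -0.995, -0.002], [0.002, 0.002, -1.0]]
wrist_force: [-0.4, -3.3, 3.3]
grip_width: 0.0627
```

Run:
```python
from h import *
o=robot.get_obs(); w=save('wrist','w4'); np.save('pics/o4.npy',o,allow_pickle=True)
print(o['position'],o['wrist_force'],o['time'])
y=np.array([.0936,.9956,0]);print('moved',(o['position']-np.array([.5529,-.2851,.0353]))@y)
u=proj(w,[(.6135,-.2095,.018)],o)[0];print(u)
x0=int(np.clip(u[0]-100,0,360));y0=int(np.clip(u[1]-75,0,270));print(x0,y0)
t=save('top','t4'); a=cv2.resize(w['image'][y0:y0+150,x0:x0+200,::-1],None,fx=4,fy=4,interpolation=2)
cv2.imwrite('pics/w4c.png',a)
```

```text
[ 0.56012744 -0.20883702  0.03517889] [-0.41987352 -3.27322636  3.30498696] 9.5
moved 0.07660391267236046
[271.34528185 167.89586682]
171 92
```

View pics/w4c.png

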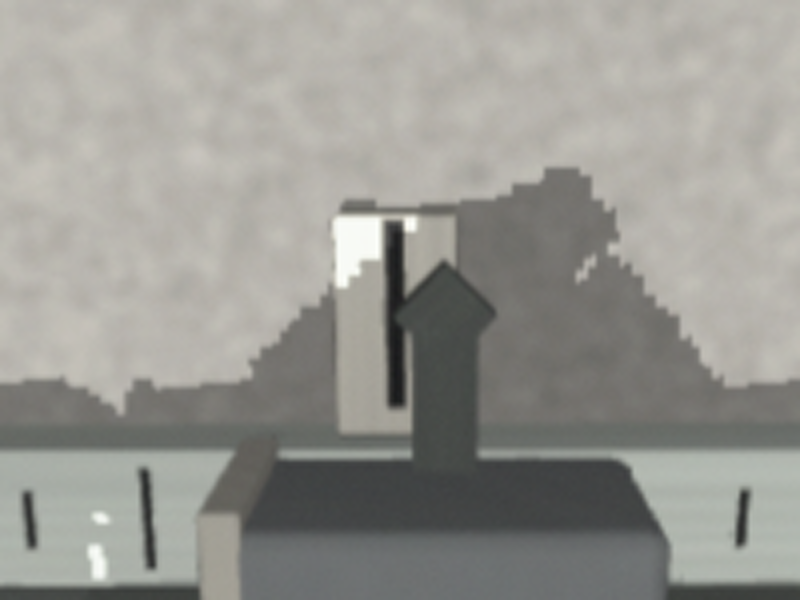

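Run:
```python
from h import *
o=np.load('pics/o4.npy',allow_pickle=True).item(); w=load('w4')
y=np.array([.0936,.9956,0])
n=onz(w,[(171+445/4,92+262/4)],.028,o)[0]; l=onz(w,[(171+394.5/4,92+230/4),(171+397/4,92+400/4)],.018,o); print(n,l)
dl=(l[0]-l[1]);dl/=np.linalg.norm(dl);print('line dir',dl,'gap',(l.mean(0)-n)@y, 'gap fixed-ref', (np.array([.6134,-.2095,0])-n)@y)
```

```text
[ 0.62049549 -0.21705255  0.028     ] [[ 0.6251174  -0.20964418  0.018     ]
 [ 0.59787027 -0.207121    0.018     ]]
line dir [ 0.99573971 -0.09220866  0.        ] gap 0.007789261463852272 gap fixed-ref 0.006855185436381746
```

>>> servo_tool:
  plan:
    - [0, -0.4, 0, 0]
    - [0, -0.7, 0, 0]
    - [0, -0.7, 0, 0]
    - [0, -0.7, 0, 0]

```text
time: 10.0
position: [0.5608, -0.2019, 0.0352]
eef_rot: [[0.995, -0.097, 0.001], [-0.097, -0.995, -0.002], [0.001, 0.002, -1.0]]
wrist_force: [-0.7, -4.5, 5.4]
grip_width: 0.0632
```

```bash
cat > gap.py <<'E'
from h import *
import sys
f=sys.argv[1]
o=robot.get_obs(); w=save('wrist',f); np.save(f'pics/o{f}.npy',o,allow_pickle=True)
y=np.array([.0936,.9956,0]);print('moved',(o['position']-np.array([.5529,-.2851,.0353]))@y,o['wrist_force'],o['time'])
u=proj(w,[(.6135,-.2095,.018)],o)[0]
x0=int(np.clip(u[0]-60,0,440));y0=int(np.clip(u[1]-45,0,330));print(x0,y0)
cv2.imwrite(f'pics/{f}c.png',cv2.resize(w['image'][y0:y0+90,x0:x0+120,::-1],None,fx=5,fy=5,interpolation=2))
E
python3 gap.py w5
```

```text
moved 0.08354772241580655 [-0.69652944 -4.47613758  5.41096504] 10.0
222 122
```

View pics/w5c.png

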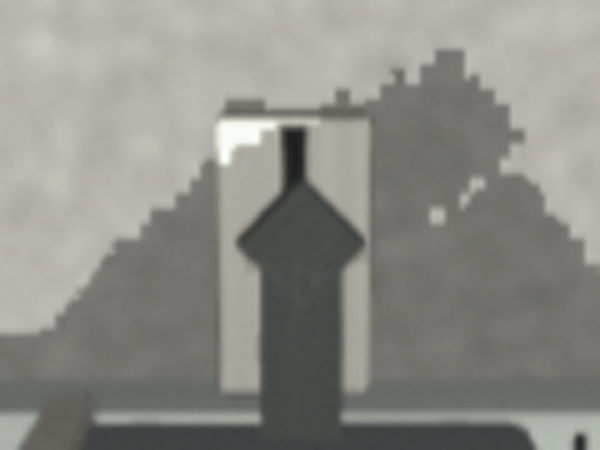

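Run:
```python
from h import *
o=np.load('pics/ow5.npy',allow_pickle=True).item(); w=load('w5'); y=np.array([.0936,.9956,0])
n=onz(w,[(222+301/5,122+180/5)],.028,o)[0]; l=onz(w,[(222+293.5/5,122+150/5)],.018,o)[0]; print(n,l,(l-n)@y, np.array(w['intrinsics'])[0,2])
k=onz(w,[(222+218/5,122+250/5),(222+370/5,122+250/5)],.018,o); k0=onz(w,[(222+294/5,122+250/5)],.018,o)
print('plate edges width',np.linalg.norm(k[0]-k[1]),'mid-nose',(k.mean(0)-n)@y)
```

```text
[ 0.62087547 -0.21008523  0.028     ] [ 0.62356291 -0.2095071   0.018     ] 0.0008271327013685033 279.5510319890003
plate edges width 0.019511311305327593 mid-nose 0.0007998092818883491
```

>>> servo_tool:
  plan:
    - [0, -0.08, 0, 0]
    - [0, -0.08, 0, 0]
    - [0, -0.08, 0, 0]

```text
time: 10.35
position: [0.5608, -0.2014, 0.0351]
eef_rot: [[0.995, -0.097, 0.001], [-0.097, -0.995, -0.002], [0.001, 0.002, -1.0]]
wrist_force: [-0.7, -5.7, 4.1]
grip_width: 0.0631
```

>>> servo_tool:
  plan:
    - [0, 0, 0, 0]
    - [0, 0, 0, 0]
    - [0, 0, 0, 0]
  gripper: 1

```text
time: 10.65
position: [0.5602, -0.1985, 0.0339]
eef_rot: [[0.995, -0.095, -0.001], [-0.095, -0.995, 0.002], [-0.001, -0.002, -1.0]]
wrist_force: [-0.7, -0.4, 0.7]
grip_width: 0.0847
```

```bash
python3 gap.py w6
```

```text
moved 0.0868596123742004 [-0.71047114 -0.43905333  0.65984413] 10.65
227 121
```

View pics/w6c.png

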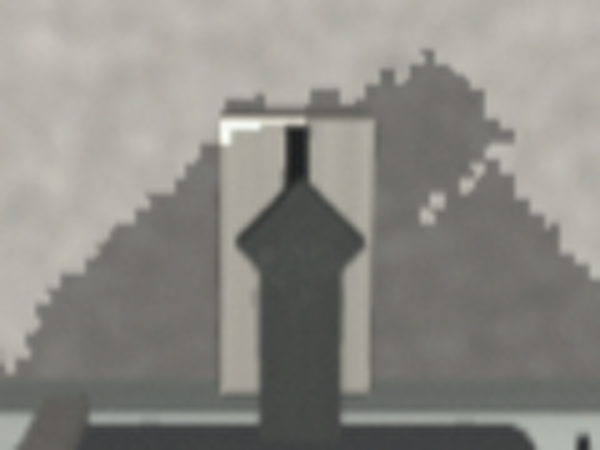

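Nose is within about 0.4 mm of the line. Raise and go over the clamp tip.

>>> servo_tool:
  plan:
    - [0, 0, -2, 0]
    - [0, 0, -5, 0]
    - [0, 0, -9, 0]
    - [0, 0, -11, 0]
    - [0, 0, -11, 0]

```text
time: 11.2
position: [0.5624, -0.2007, 0.1488]
eef_rot: [[0.995, -0.096, 0.006], [-0.096, -0.995, -0.001], [0.006, 0.0, -1.0]]
wrist_force: [0.0, 0.4, 0.2]
grip_width: 0.0921
```

>>> servo_tool:
  plan:
    - [-2.5, -0.3, 0, 0.12]
    - [-5, -0.7, 0, 0.23]
    - [-6.3, -0.9, 0, 0.23]
    - [-6.3, -0.9, 0, 0.23]
    - [-6.3, -0.9, 0, 0.23]
  gripper: 0.55

```text
time: 11.7
position: [0.4993, -0.1844, 0.1447]
eef_rot: [[0.948, -0.32, 0.001], [-0.32, -0.948, 0.0], [0.0, -0.0, -1.0]]
wrist_force: [-0.6, 0.6, -0.9]
grip_width: 0.054
```

```bash
cat > arc.py <<'E'
from h import *
import sys
c=np.array([.5598,-.2047]);X=np.array([.9956,-.0936]);Y=np.array([.0936,.9956])
o=robot.get_obs();A=np.array(o['eef_rot']);p=np.array(o['position'])
v=p[:2]-c;print('phi now',np.arctan2(v@Y,-v@X),'r',np.linalg.norm(v),'z',p[2],'tool phi',np.arctan2(-A[0,1:2]*0+(-A[:2,0]@Y),A[:2,0]@X),'F',np.round(o['wrist_force'],1),o['time'],np.round(o['qpos'],0))
th0=np.arctan2(-A[:2,0]@Y,A[:2,0]@X)
for a in sys.argv[1:]:
    f=float(a);q=c-X*.068*np.cos(f)+Y*.068*np.sin(f);d=np.r_[q-p[:2],0]@A;print(f,(d[:2]*100).round(2),'turn',round(f-th0,3))
E
python3 arc.py .23
python3 - <<'E'
from h import *
o=robot.get_obs(); w=save('wrist','w7'); np.save('pics/ow7.npy',o,allow_pickle=True);i=w['image'][:,:,::-1].copy()
u=proj(w,[(.4956,-.1829,.091)],o)[0];print(u);cv2.circle(i,tuple(int(v) for v in u),4,(0,0,255),1);cv2.imwrite('pics/w7.png',i)
E
```

```text
phi now 0.22952908703633956 r 0.06380833964210364 z 0.1447312968452055 tool phi [0.23170711] F [-0.6  0.6 -0.9] 11.7 [-31.  33.  63. 115. -36.  55. -58.]
0.23 [-0.42 -0.  ] turn -0.002
[278.06832948 231.63623915]
```

View pics/w7.png

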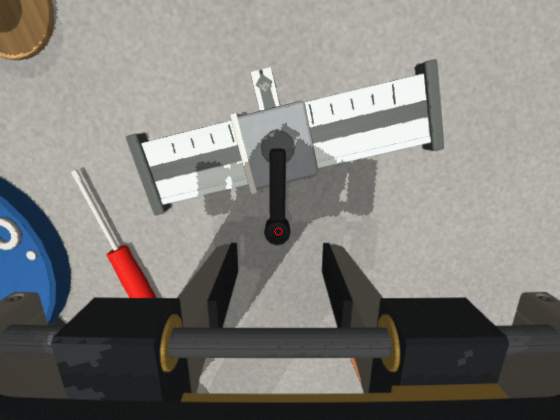

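Prediction lands on the round end (278,232), and the lever is aligned with the tool. Descend around it.

>>> servo_tool:
  plan:
    - [-0.4, 0, 2, 0]
    - [-0.4, 0, 4, 0]
    - [-0.4, 0, 6, 0]
    - [-0.4, 0, 7.5, 0]
    - [-0.4, 0, 7.5, 0]

```text
time: 12.25
position: [0.4943, -0.1834, 0.0679]
eef_rot: [[0.947, -0.32, -0.003], [-0.32, -0.947, 0.0], [-0.003, 0.001, -1.0]]
wrist_force: [0.1, 0.7, 0.6]
grip_width: 0.0507
```

>>> servo_tool:
  plan:
    - [0, 0, 0, 0]
    - [0, 0, 0, 0]
    - [0, 0, 0, 0]
    - [0, 0, 0, 0]
  gripper: 0.3

```text
time: 12.65
position: [0.4954, -0.1835, 0.0702]
eef_rot: [[0.947, -0.32, 0.001], [-0.32, -0.947, 0.0], [0.001, -0.0, -1.0]]
wrist_force: [-0.5, -0.5, -0.8]
grip_width: 0.0277
```

```bash
python3 arc.py .23 .30 .37 .44 .51 .58
```

```text
phi now 0.22428581460114055 r 0.06778899417571124 z 0.07018634033845098 tool phi [0.2323266] F [-0.5 -0.5 -0.8] 12.65 [-25.  38.  56. 118. -44.  48. -52.]
0.23 [-0.02 -0.04] turn -0.002
0.3 [-0.01 -0.51] turn 0.068
0.37 [ 0.04 -0.99] turn 0.138
0.44 [ 0.12 -1.46] turn 0.208
0.51 [ 0.24 -1.92] turn 0.278
0.58 [ 0.39 -2.37] turn 0.348
```

>>> servo_tool:
  plan:
    - [0, -0.5, 0, 0.07]
    - [0.05, -1, 0, 0.14]
    - [0.15, -1.45, 0, 0.21]
    - [0.25, -1.9, 0, 0.28]
    - [0.4, -2.35, 0, 0.35]

```text
time: 13.15
position: [0.5061, -0.1625, 0.0699]
eef_rot: [[0.778, -0.628, 0.0], [-0.628, -0.778, -0.0], [0.0, 0.0, -1.0]]
wrist_force: [-0.9, -1.0, 1.1]
grip_width: 0.0276
```

>>> servo_tool:
  plan:
    - [0, -0.5, 0, 0.07]
    - [0.05, -1, 0, 0.14]
    - [0.15, -1.45, 0, 0.21]
    - [0.25, -1.9, 0, 0.28]
    - [0.4, -2.35, 0, 0.35]

```text
time: 13.65
position: [0.5238, -0.1464, 0.0698]
eef_rot: [[0.516, -0.857, -0.0], [-0.857, -0.516, 0.0], [-0.001, 0.0, -1.0]]
wrist_force: [-1.4, -0.9, 0.6]
grip_width: 0.0275
```

```bash
python3 arc.py .93 1.0 1.14 1.28 1.42 1.56
```

```text
phi now 0.9246260825957152 r 0.06853756217129961 z 0.0697720025945098 tool phi [0.93520094] F [-1.4 -0.9  0.6] 13.65 [-34.  45.  64. 116. -52.  54. -91.]
0.93 [ 0.05 -0.04] turn -0.005
1.0 [ 0.07 -0.51] turn 0.065
1.14 [ 0.2  -1.46] turn 0.205
1.28 [ 0.45 -2.37] turn 0.345
1.42 [ 0.84 -3.24] turn 0.485
1.56 [ 1.34 -4.05] turn 0.625
```

>>> servo_tool:
  plan:
    - [0.05, -0.5, 0, 0.07]
    - [0.1, -1, 0, 0.14]
    - [0.2, -1.45, 0, 0.21]
    - [0.3, -1.9, 0, 0.28]
    - [0.45, -2.35, 0, 0.35]

```text
time: 14.15
position: [0.5458, -0.138, 0.0695]
eef_rot: [[0.191, -0.982, -0.002], [-0.982, -0.191, 0.001], [-0.001, 0.001, -1.0]]
wrist_force: [-2.7, -0.2, -0.2]
grip_width: 0.0278
```

>>> servo_tool:
  plan:
    - [0, -0.5, 0, 0.07]
    - [0.05, -1, 0, 0.14]
    - [0.15, -1.45, 0, 0.21]
    - [0.25, -1.9, 0, 0.25]
    - [0.25, -1.9, 0, 0.25]

```text
time: 14.65
position: [0.564, -0.1364, 0.0693]
eef_rot: [[-0.056, -0.998, -0.004], [-0.998, 0.056, 0.002], [-0.001, 0.004, -1.0]]
wrist_force: [-4.8, 1.4, 2.2]
grip_width: 0.0279
```

```bash
python3 arc.py 1.5 1.57 1.63
```

```text
phi now 1.5391921661929242 r 0.06839403568996877 z 0.06929575327355152 tool phi [1.53285527] F [-4.8  1.4  2.2] 14.65 [ -36.   53.   69.  110.  -58.   62. -124.]
1.5 [0.04 0.27] turn -0.033
1.57 [ 0.04 -0.21] turn 0.037
1.63 [ 0.07 -0.62] turn 0.097
```

>>> servo_tool:
  plan:
    - [0, -0.2, 0, 0]
    - [0, -0.4, 0, 0]
    - [0, -0.6, 0, 0]
    - [0, -0.6, 0, 0]

```text
time: 15.05
position: [0.5647, -0.1363, 0.0688]
eef_rot: [[-0.056, -0.998, -0.013], [-0.998, 0.056, 0.006], [-0.005, 0.014, -1.0]]
wrist_force: [-17.3, 4.6, 10.5]
grip_width: 0.0278
```

```bash
python3 arc.py
```

```text
phi now 1.5492502418713794 r 0.06857756774575349 z 0.06882924497740615 tool phi [1.53358572] F [-17.3   4.6  10.5] 15.05 [ -36.   53.   69.  110.  -58.   63. -125.]
```

At the stop (17 N, no further motion). Relax, open, lift, and back off for the final look.

>>> servo_tool:
  plan:
    - [0, 0.4, 0, 0]
    - [0, 0.65, 0, 0]
    - [0, 0.65, 0, 0]

```text
time: 15.35
position: [0.5641, -0.1365, 0.0694]
eef_rot: [[-0.055, -0.998, -0.002], [-0.998, 0.055, 0.001], [-0.001, 0.002, -1.0]]
wrist_force: [-4.7, 1.5, 0.8]
grip_width: 0.0272
```

>>> servo_tool:
  plan:
    - [0, 0, 0, 0]
    - [0, 0, 0, 0]
    - [0, 0, 0, 0]
    - [0, 0, 0, 0]
  gripper: 0.55

```text
time: 15.75
position: [0.5657, -0.1373, 0.0698]
eef_rot: [[-0.055, -0.998, 0.001], [-0.998, 0.055, -0.0], [0.0, -0.001, -1.0]]
wrist_force: [0.5, 0.2, -0.1]
grip_width: 0.0507
```

>>> servo_tool:
  plan:
    - [0, 0, -3, 0]
    - [0, 0, -7, 0]
    - [0, 0, -11, 0]
    - [0, 0, -14, 0]
    - [0, 0, -14, 0]

```text
time: 16.25
position: [0.5672, -0.1385, 0.2136]
eef_rot: [[-0.055, -0.998, 0.007], [-0.998, 0.055, -0.002], [0.001, -0.007, -1.0]]
wrist_force: [0.3, -1.0, -0.5]
grip_width: 0.0506
```

>>> servo_tool:
  plan:
    - [0, -2, 0, -0.15]
    - [0, -4, 0, -0.3]
    - [0, -4, 0, -0.45]
    - [0, -4, 0, -0.6]
    - [0, -4, 0, -0.75]

```text
time: 16.75
position: [0.6049, -0.1393, 0.2087]
eef_rot: [[0.645, -0.764, -0.001], [-0.764, -0.645, 0.0], [-0.001, 0.001, -1.0]]
wrist_force: [-0.2, -0.6, -0.0]
grip_width: 0.0505
```

>>> servo_tool:
  plan:
    - [-1, -4, 0, -0.15]
    - [-2, -8, 0, -0.3]
    - [-3, -12, 0, -0.45]
    - [-4, -16, 0, -0.6]
    - [-5, -20, 0, -0.75]

```text
time: 17.25
position: [0.7273, 0.0289, 0.2086]
eef_rot: [[0.993, -0.12, -0.001], [-0.12, -0.993, 0.001], [-0.001, -0.001, -1.0]]
wrist_force: [0.4, -0.2, -0.5]
grip_width: 0.0507
```

Run:
```python
from h import *
o=robot.get_obs(); print(o['position'],np.round(o['eef_rot'],2),o['time'])
t=save('top','t9');w=save('wrist','w9');np.save('pics/ow9.npy',o,allow_pickle=True)
a=cv2.resize(t['image'][140:320,120:460,::-1],(800,424),interpolation=2);cv2.imwrite('pics/m9.png',a)
```

```text
[0.72733572 0.02885262 0.2086128 ] [[ 0.99 -0.12 -0.  ]
 [-0.12 -0.99  0.  ]
 [-0.   -0.   -1.  ]] 17.25
```

View pics/m9.png

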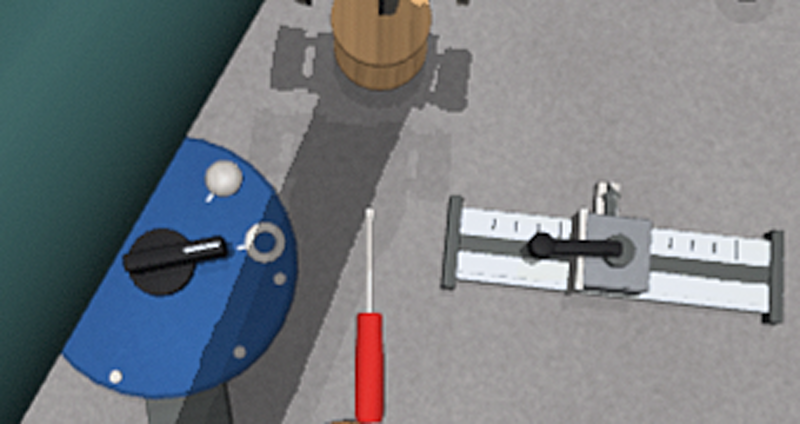

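Lever at ring, clamp along the rail's +y. A last close look at the nose.

>>> servo_tool:
  plan:
    - [-2, 4, 0, 0]
    - [-4, 8, 0, 0]
    - [-6, 12, 0, 0]
    - [-8, 16, 0, 0]
    - [-10, 20, 0, 0]

```text
time: 17.85
position: [0.6004, -0.1603, 0.2089]
eef_rot: [[0.992, -0.127, -0.001], [-0.127, -0.992, 0.0], [-0.001, -0.0, -1.0]]
wrist_force: [-0.1, -0.8, -1.4]
grip_width: 0.0506
```

>>> servo_tool:
  plan:
    - [-2, 3, 1, 0]
    - [-4, 6, 3, 0]
    - [-4, 6, 5, 0]
    - [-4, 6, 5, 0]
    - [-4, 6, 5, 0]

```text
time: 18.35
position: [0.5551, -0.213, 0.1594]
eef_rot: [[0.992, -0.126, -0.001], [-0.126, -0.992, 0.0], [-0.001, -0.0, -1.0]]
wrist_force: [0.0, 0.1, 0.2]
grip_width: 0.0503
```

```bash
python3 gap.py w10
python3 - <<'E'
from h import *
w=load('w10');o=np.load('pics/ow10.npy',allow_pickle=True).item();u=proj(w,[(.6135,-.2095,.018)],o)[0].astype(int);x0=max(0,u[0]-90);y0=max(0,u[1]-50);print(u,x0,y0)
cv2.imwrite('pics/w10d.png',cv2.resize(w['image'][y0:y0+130,x0:x0+180,::-1],None,fx=4,fy=4,interpolation=2))
E
```

```text
moved 0.07197928327158082 [0.03425578 0.11183103 0.23841195] 18.35
208 101
[268 146] 178 96
```

View pics/w10d.png

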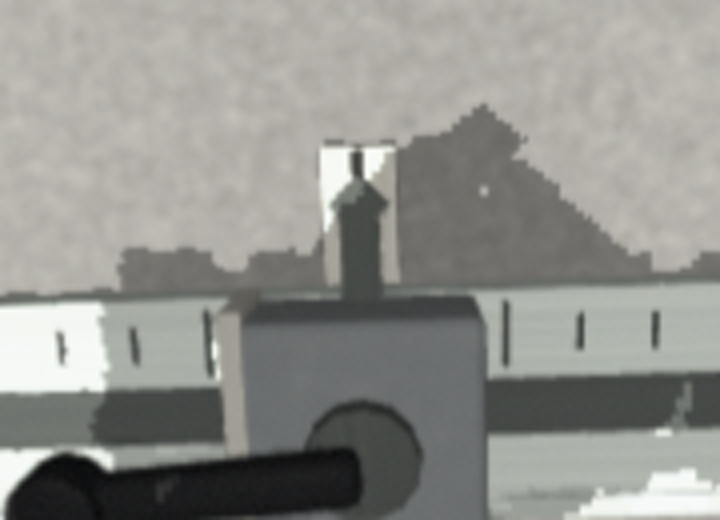

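```bash
python3 -c "
from station import robot
print(robot.finish_job(), robot.get_obs()['time'])"
```

```text
the job is handed in; nothing more can be done
the job is handed in; nothing more can be done
```

The bench is set for eyelets and the job is handed in, at about 18.4 s of the 64 s allowed.

- **Selector:** I turned the pointer lever clockwise from parked to the -1.571 detent. The last top view shows it pointing at the ring sample.
- **Stop:** I slid the block about 82 mm along the rail. Before clamping, the nose stood roughly 0.4 mm from the black line. After clamping, the close-up shows it within about 0.3 mm, so the clamping did not visibly shift it.
- **Clamp:** I closed the clamp only after the stop was set, and pressed it against its end stop, where it took about 17 N with no further movement. In the last picture the lever's angle looks like roughly 1.47 rad against the nominal 1.5. I take that as measurement error, since it was hard against the stop.
- **Screwdriver and spool:** I touched neither. The arm passed over the spool at about 0.21 m, well above its 80 mm height, while backing off. In the last top view both appear where they were; I did not measure this.

The gripper touched nothing at hand-in. No check failed. The one disagreement was partway through the slide, when the arm's travel implied about 5 mm still to go and the picture showed about 8 mm. I went by the picture, and later pictures agreed with it.

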